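# Swing out the folding hook and hang up the copy board

## Robot

A 6-joint arm with a two-finger parallel gripper is mounted at the origin on the work surface. World frame = base frame: x ahead of the robot, y to its left, z up, the work surface at z = 0. Lengths are in m, angles in degrees, forces in N, time in s.
With the tool pointing down it reaches from about 0.3 to 0.825 m from the base axis. Payload 5.4 kg.
Tool frame: the origin (TCP) lies on the centre line of the jaws, within the pads' length; the fingertips stand 19 mm ahead of it and the grasp point (between the pads) is the TCP; z points along the fingers, y is the line along which they close (so a half turn about z gives the same grasp; the last joint's range is limited). The gripper opens to 92 mm and grips with 3 to 60 N. Pads are 20 mm wide; open, the fingers measure 128 mm over their backs; the gripper's body (75 mm by 189 mm) begins 69 mm behind the grasp point.
Start: joints at [-79.933, 9.076, 91.501, -0, 79.423, -12.038], TCP at [0.216, -0.533, 0.234] pointing down, gripper open.
Joint ranges: [-166.64, 166.64], [-54.1, 131.32], [10.49, 154.53], [-73.88, 253.88], [9.74, 151.15], [-171.62, 171.62]. Speed limits (degrees/s): [147.25, 147.25, 180, 180, 180, 180].

## Interface

Orientations are given as [roll, pitch, yaw] about the fixed x, y, z axes, in that order (R = Rz(yaw) Ry(pitch) Rx(roll)).
In Python, from plant import monitor, vision, robot gives the robot as it stands.
- The arm moves only by the tool jog_arm, never from a script. Its argument "steps" is a list of rows, each a list of 5 numbers: the finger opening in cm, from 0 to 9.19, then the shift along the tool's x, y, z in cm, then the turn about the tool's z in rad. In form: [[gripper, tx, ty, tz, turn], ...]. A call has 1 to 5 rows; each row shifts and turns the commanded pose from where the row before left it, along the tool's axes as they then stand; what a row does not reach is not made up. A row lasts 1/8 s, in which the tool goes at most 62.5 mm and 10.7 degrees, less where a joint would pass 70% of its speed; a pose out of reach is approached as far as the arm can. A call is refused whole if a number of a shift passes 6.25 or a number of a turn 0.188, either way. A call with a gripper value outside its range is refused whole. The fingers move at their own pace and stop on an object; "squeeze" is the grip in N (left out, the last holds). Time passes only in rows, so rows that do not move let the fingers close. It gives the time, the measured TCP pose, the force, the opening and the grip force at its end, in the units of the state.
- monitor.get_obs(): the state, without advancing time (a new reading comes with each control period).
- vision.snapshot(name): name is "side" or "top"; returns the picture (384x512x3 uint8, red, green, blue); there is no depth.
- vision.get_calibration(name): a dict with "mtx" (3x3 intrinsics, pixels), "k1" (the pictures are not rectified: a ray, as slopes to the right and down, at radius r is drawn at 1 + k1 r^2 times it, then the intrinsics apply), "eye" and "orientation" of the camera in the world. Camera axes: x right, y down, z forward; pixel columns grow to the right and rows downward; lengths in m; the calibration is good to about 2 mm. A picture is of the moment at which its call begins. get_calibration takes no time and is no camera call.
- robot.finish_job(): hands the job in; it is judged then, once.
The state is a dict: "time_s": time; "joints": joint angles; "qd": joint speeds; "joint_torque": joint torques, N m; "eef_pos": TCP position; "eef_rot": TCP orientation; "contact_force": force on the tool from outside, world axes, zero at the start; "torque": the same for the moment, N m; "finger_gap": opening from 0.0 (shut) to 1.0 (fully open); "grasp_force": force on a finger pad.
Only numpy, scipy, OpenCV 4.12 (cv2) and the standard library are available. Lean on these libraries where they do the work, as an engineer would, in place of code of your own. Each camera call takes 0.05 s, during which the arm holds its last target. There are 200 camera calls.

## Task

Swing the flat folding steel hook on the side of the small drawer unit fully out to its stop, then take the wooden board with the hole near its top out of the slotted rack and hang it by that hole on the hook, behind the upturned end, and let go. Feel your way gently: the height of the hook is not known exactly, so do not force the hook against its stop, lower the board until the hook carries it before you let go, without pressing or dropping it, and leave everything else on the desk where it is.

Things in the scene. Friction and masses are not known exactly. Their poses are not given: they have to be found in the camera images.
- stand: Blue-grey desktop drawer unit, fixed. Origin: centre of its underside, on the desk; z up. 140 (x) x 110 (y) x 202 (z) mm. The folding hook is on its -x face (x = -70 mm), on a carriage on an upright strip 26 mm wide, 6 mm thick, at y = +15 mm. The robot must press the unit or hook with less than 25 N, the board less than 15 N.
- hook_mount (a point): Fixed point on the drawer unit (axes as the unit's), on the hook's vertical hinge axis, 20 mm off the hook face, 180 mm above the desk: the NOMINAL height of the bar's top face. The carriage is really up to 15 mm higher or lower at each start, which no reading shows: feel or see it. It does not shift in use. Hinge barrel: 14 mm across, top 11 mm above the bar's top face.
- unit_edge (a point): Upright edge of the drawer unit's hook face, on its -y side. The hook: level steel bar 8 x 8 mm, end 120 mm from the hinge axis, its last 8 mm turned up 8 mm above the bar's top face. Folded, it lies along the unit's -y, 16 mm (face to bar) off the hook face, its free end 50 mm past this edge, so that a finger can go behind it there. Unfolded, it points along the unit's -x.
- hook (a joint): Angle of the folding hook: 0 = folded along the unit's -y, growing as it swings outward (clockwise from above) to 1.571 = its stop, along the unit's -x. Starts at 0 to 0.2. Stiff friction hinge (0.15 N m, about 1.6 N at 92 mm from the axis) that stays where it is left, so sideways pushes would fold it. Fully out: above 1.5.
- board: Pale wooden board, upright in one slot of the rack, 180 g (times 0.7 to 1.4). 7 mm thick (x, its normal), 90 mm wide (y), 140 mm tall (z up). Origin: centre of its lower edge. Either face may look to the drawer unit. Rectangular through hole 18 mm wide (y), 24 mm tall (z), upper edge 36 mm below the board's top edge: pinch the board by its faces above the hole.
- board_hole (a point): Centre of the board's hole, 92 mm above its lower edge and 48 mm below its top edge; axes as the board's.
- rack: Fixed wooden rack 130 (x) x 110 (y) mm. Origin: centre of its underside; z up. Two slots 9 mm wide along its y, at x = -32 and +32 mm, from 8 mm (slot floor) to 30 mm high; the copy board stands in one, the plain board in the other (either way round). Draw boards straight up.
- plain: Plain wooden board without a hole, 7 x 80 x 100 mm, in the rack's other slot. Leave it alone. Origin: centre of its lower edge.
- tray: White plastic tray 140 x 190 x 18 mm; leave alone. Origin: centre of underside.
- ink_bowl: Black bowl, 84 mm across, 45 mm tall, in the tray; leave alone. Origin: centre of underside.
- weight: Steel paperweight bar 180 x 20 x 12 mm; leave alone. Origin: centre of underside.
- paste: White round jar, 60 mm across, 28 mm tall; leave alone. Origin: centre of underside.
- seal: Upright stone seal 24 x 24 x 45 mm; leave alone. Origin: centre of underside.
- water: Black bottle 50 mm across, 110 mm tall; leave alone. Origin: centre of underside.
- brush_rest: White ceramic rest 30 x 90 x 12 mm; leave alone. Origin: centre of underside.
Things that resemble listed ones, but are neither listed nor needed, are in the scene too. What is shaped like the rack but blue is not meant.

How it is judged (in metres and radians):
On the way, in this order (a step that is already met when the one before it is completed fails the run):
1. the hook is swung fully out (above 1.5 rad) (value of joint hook above 1.5 rad), for 0.2 s.
2. the copy board is drawn up out of the rack (z of board_hole in the frame of rack above 0.135 m), for 0.1 s.
At the end, for the whole second after the job is handed in: Hook fully out (above 1.5 rad); the board hangs on it by its hole behind the upturned end: hole centre 15 to 112 mm out from the hinge axis, within 20 mm sideways of it, 146 to 190 mm above the desk; upright within 0.15 rad, carried by the hook (over 0.5 N), at rest, released (value of joint hook above 1.5 rad and x of board_hole in the frame of stand between -0.202 and -0.105 m and y of board_hole in the frame of stand between -0.005 and 0.035 m and z of board_hole in the frame of stand between 0.146 and 0.19 m and angle between board's own z axis and vertical below 0.15 rad and contact force between board and stand above 0.5 N and contact force between board and rack below 0.1 N and linear speed of board below 0.03 m/s and angular speed of board below 0.3 rad/s); the robot touches nothing.
It fails at once if the robot pushes the drawer unit or its hook with more than 25 N (contact force between any of the fingers, the arm and stand above 25 N).
It fails at once if the board is pressed or dropped on the hook or unit with more than 15 N (contact force between board and stand above 15 N).
It fails at once if the board is let go before something carries it, and falls (faster than 0.2 m/s with no finger on it) (contact force between the fingers and board below 0.02 N and linear speed of board above 0.2 m/s).
It fails at once if a bystander is moved more than 20 mm (distance of any of plain, tray, ink_bowl, weight, paste, seal, water, brush_rest from where it was at the start of the episode above 0.02 m).
It also fails if it takes over 72 s, if anything falls off the work surface, if the arm or the gripper's body presses on something with over 40 N, if the wrist force passes 120 N, or if a joint passes its speed limit or range.

## Working session

There is one attempt and no reset: what is moved stays moved. The work goes in short steps, Python scripts to look and compute and a tool call to move; the robot and the scene stay as the last step left them, time stands still between calls to the robot, and variables do not carry over. Pictures are saved under pics/ and viewed, at most 12 in all, crops included, and the job is handed in when it is done.

Besides the shell and the picture viewer there is one more tool, called after "Request:" by a JSON object that holds its "name" and its "arguments". jog_arm: Moves the arm, as the interface text tells. Its arguments: {"type":"object","properties":{"steps":{"type":"array","items":{"type":"array","items":{"type":"number"}}},"squeeze":{"type":"number"}},"required":["steps"]}

```bash
mkdir -p pics
cat > h.py <<'E'
import sys; sys.path.insert(0,'.')
import numpy as np, cv2
from plant import monitor, vision, robot
from scipy.spatial.transform import Rotation as R
def snap(n,f):
    im=vision.snapshot(n); cv2.imwrite('pics/'+f+'.png',im[:,:,::-1]); return im
def cal(n):
    c=vision.get_calibration(n); return c
def rot(c):
    o=np.array(c['orientation'],float)
    return o if o.shape==(3,3) else (R.from_quat(o).as_matrix() if o.size==4 else R.from_euler('xyz',o,degrees=True).as_matrix())
def ray(n,uv):
    c=cal(n);K=np.array(c['mtx']);d=(np.array(uv,float)-K[:2,2])/[K[0,0],K[1,1]]
    rd=np.hypot(*d);r=rd
    for _ in range(30): r=rd/(1+c['k1']*r*r)
    d=d*(r/rd if rd>0 else 1)
    return np.array(c['eye'],float),rot(c)@np.array([*d,1.])
def plane(n,uv,z):
    e,d=ray(n,uv); return e+d*(z-e[2])/d[2]
def two(a,ua,b,ub):
    e,d=ray(a,ua);f,g=ray(b,ub)
    s=np.linalg.lstsq(np.c_[d,-g],f-e,rcond=None)[0]
    p,q=e+d*s[0],f+g*s[1]; return (p+q)/2,np.linalg.norm(p-q)
def proj(n,p):
    c=cal(n);K=np.array(c['mtx']);v=rot(c).T@(np.array(p,float)-c['eye']);d=v[:2]/v[2]
    d=d*(1+c['k1']*(d@d)); return d*[K[0,0],K[1,1]]+K[:2,2]
E
python3 - <<'E'
from h import *
for n in('side','top'):
    im=snap(n,n+'0'); print(cal(n))
    cv2.imwrite(f'pics/{n}0b.png',cv2.resize(im[:,:,::-1],(800,600),interpolation=cv2.INTER_CUBIC))
o=monitor.get_obs();print(o)
print(proj('top',o['eef_pos']),proj('side',o['eef_pos']))
E
ls
```

```text
{'mtx': array([[499.67148692,   0.        , 266.19555128],
       [  0.        , 499.67148692, 195.75515214],
       [  0.        ,   0.        ,   1.        ]]), 'k1': -0.16452928044517046, 'eye': array([ 0.28322442, -1.23754536,  0.99422575]), 'orientation': array([-121.56871158,   -1.00209061,  -12.02146312])}
{'mtx': array([[429.56815319,   0.        , 253.27484985],
       [  0.        , 429.56815319, 195.49351917],
       [  0.        ,   0.        ,   1.        ]]), 'k1': 0.04932233727004936, 'eye': array([0.40778365, 0.12001283, 1.67158364]), 'orientation': array([-174.16461102,    0.19279151,  -88.87139092])}
{'time_s': 0.1, 'joints': array([-7.99356046e+01,  9.10871968e+00,  9.15664438e+01,  1.56554679e-03,
        7.94218857e+01, -1.20353582e+01]), 'qd': array([-0.0544319 , -0.05595079, -0.11250992, -0.07811661, -0.04477181,
        0.00158204]), 'joint_torque': array([-1.38818166e-03, -3.86503243e+01, -3.22961104e+01,  7.02069537e-02,
        3.38770263e-02, -4.42148018e-05]), 'eef_pos': array([ 0.21624163, -0.53220801,  0.23270749]), 'eef_rot': array([-1.79905405e+02, -2.17408790e-02,  2.20994469e+01]), 'contact_force': array([ 0.60436881, -0.38869786,  0.9719948 ]), 'torque': array([-0.01717413, -0.00985059,  0.02709818]), 'grasp_force': 0.0, 'finger_gap': 1.000114200124615}
[455.19962261 303.498913  ] [152.97825281 342.07706127]
h.py
pics
```

View pics/top0b.png

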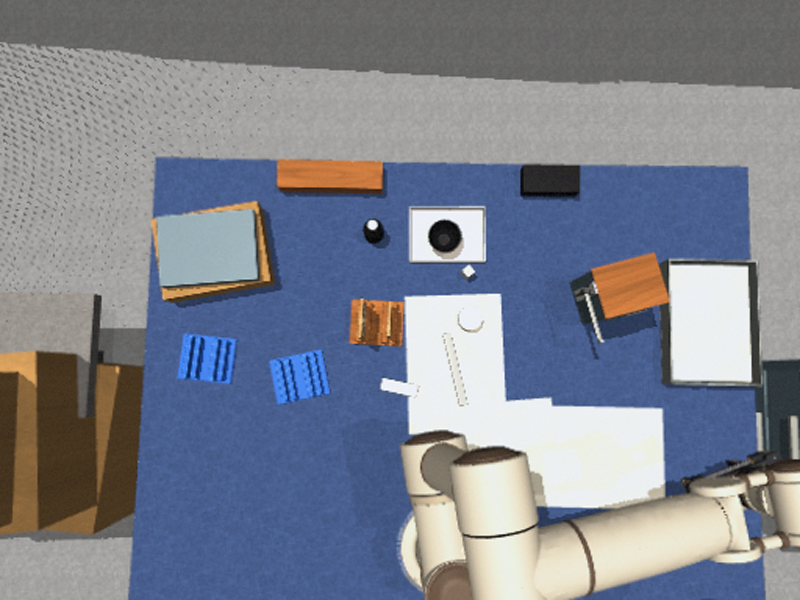

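View pics/side0b.png

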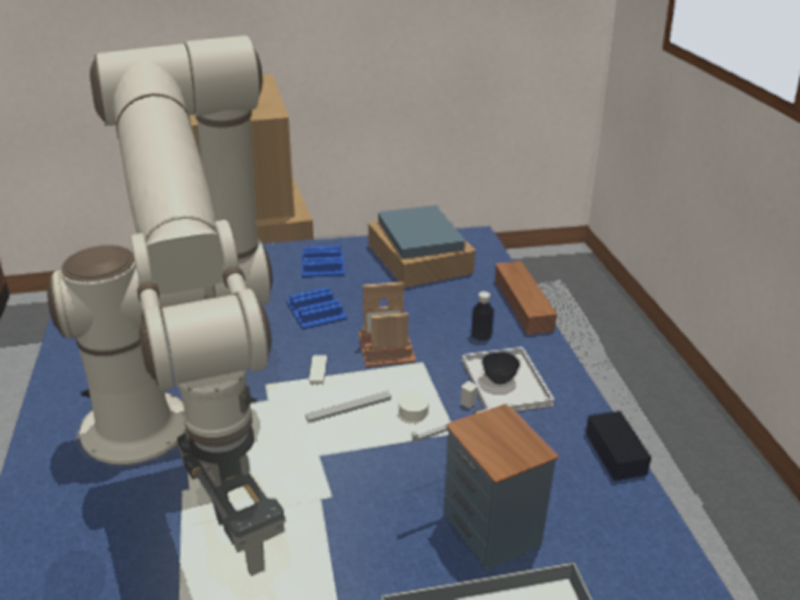

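The top view shows the unit (wood top) at (630,285), its hook at (585,293)-(600,340), and the rack with both boards at (377,322). In the side view the holed board is the rear one, with its hole at (384,303).

```bash
cat > m.py <<'E'
from h import *
t=cv2.imread('pics/top0.png')[:,:,::-1]; s=cv2.imread('pics/side0.png')[:,:,::-1]
hsv=cv2.cvtColor(t,cv2.COLOR_RGB2HSV)
m=((hsv[...,0]<20)&(hsv[...,1]>100)&(hsv[...,2]>80)).astype(np.uint8)
for nm,(x0,y0,x1,y1) in dict(unit=(360,155,440,210),rack=(215,180,268,230)).items():
    q=np.zeros_like(m);q[y0:y1,x0:x1]=m[y0:y1,x0:x1]
    cs=max(cv2.findContours(q,0,2)[0],key=cv2.contourArea)
    r=cv2.minAreaRect(cs);b=cv2.boxPoints(r);print(nm,r)
    z=.202 if nm=='unit' else .03
    P=np.array([plane('top',u,z) for u in b]);print(P.round(4),P.mean(0).round(4))
    for i in range(4):
        d=P[(i+1)%4]-P[i];print(np.hypot(*d[:2]).round(4),np.degrees(np.arctan2(d[1],d[0])).round(1))
a=cv2.resize(t[150:235,355:440],(400,400),interpolation=2);b=cv2.resize(t[180:230,215:265],(400,400),interpolation=2)
c=cv2.resize(s[250:350,245:345],(400,300),interpolation=2) if 0 else cv2.resize(s[255:335,245:325],(400,300*400//300),interpolation=2)[:300]
d=cv2.resize(s[175:237,222:272],(322,400),interpolation=2)[:300]
c=cv2.resize(s[262:337,245:345],(400,300),interpolation=2); d=cv2.resize(s[175:237,212:295],(400,300),interpolation=2)
a=cv2.resize(t[150:225,352:452],(400,300),interpolation=2); b=cv2.resize(t[185:230,208:268],(400,300),interpolation=2)
cv2.imwrite('pics/crop.png',np.vstack([np.hstack([a,b]),np.hstack([c,d])])[:,:,::-1])
E
python3 m.py
```

```text
unit ((403.1494140625, 182.56019592285156), (33.3673095703125, 43.802650451660156), 75.0685806274414)
[[ 0.6471 -0.2984  0.202 ]
 [ 0.6888 -0.4426  0.202 ]
 [ 0.5778 -0.4695  0.202 ]
 [ 0.5364 -0.3264  0.202 ]] [ 0.6125 -0.3842  0.202 ]
0.1501 -73.9
0.1141 -166.4
0.1489 106.2
0.1142 14.2
rack ((240.75680541992188, 205.8910675048828), (33.18524932861328, 28.506877899169922), 3.5763344764709473)
[[0.4827 0.2415 0.03  ]
 [0.5921 0.2376 0.03  ]
 [0.5866 0.1101 0.03  ]
 [0.4772 0.1149 0.03  ]] [0.5346 0.176  0.03  ]
0.1095 -2.0
0.1276 -92.5
0.1095 177.5
0.1267 87.5
```

View pics/crop.png

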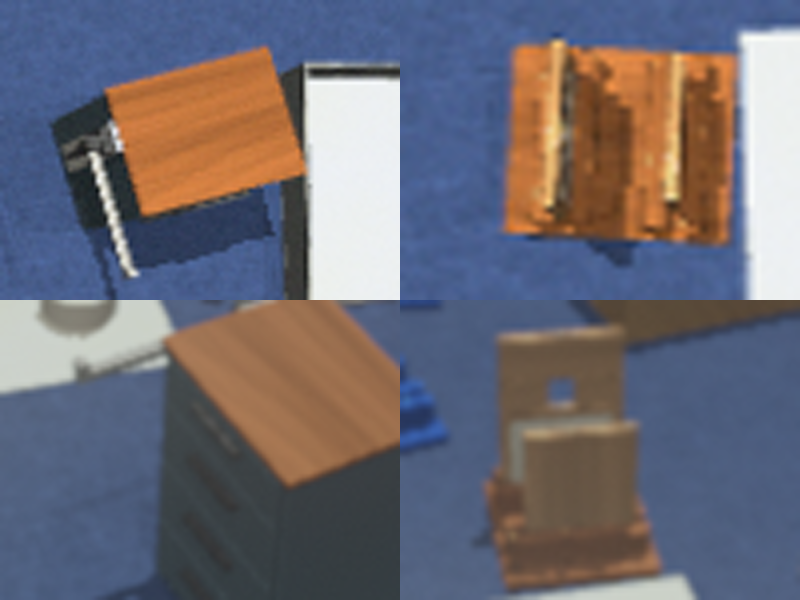

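The crop shows the hook's free end at about (385,217) in the top view and (265,279) in the side view. The holed board is the left one (+y slot).

Run:
```python
from h import *
t=cv2.imread('pics/top0.png')[:,:,::-1]; s=cv2.imread('pics/side0.png')[:,:,::-1]
c=np.array([.6125,-.3842]);
th=np.radians(-75);ux=np.array([np.cos(th),np.sin(th)]);uy=np.array([-ux[1],ux[0]])
H=c-.09*ux+.015*uy;print('hinge',H)
for z in(.17,.185,.20):print(z,'hinge px',proj('top',[*H,z]).round(1),proj('side',[*H,z]).round(1),'end',plane('top',(385,217.5),z).round(4),'barrel',plane('top',(373,187),z).round(4))
print(two('top',(385,217.5),'side',(265,279.5)))
# bar mask in top
v=t.astype(int);g=(v.min(2)>95)&(v.max(2)-v.min(2)<60)
yy,xx=np.nonzero(g[185:225,365:392]);print(len(xx))
for y in range(185,222):
    r=np.nonzero(g[y,365:392])[0]
    if len(r):print(y,365+r.min(),365+r.max(),end=';')
print()
for r,cc in[(slice(266,284),slice(258,292))]:
    print(s[r,cc].sum(2)//3)
# board tops at z
for nm,p,q,z in[('board',(557,42),(553,207),.148),('plain',(680,55),(670,200),.108)]:
    a,b=[plane('top',(208+(u-400)*.15,185+w*.15),z) for u,w in(p,q)];print(nm,a.round(4),b.round(4),((a+b)/2).round(4),np.linalg.norm(a-b))
print('hole two',two('side',(212+(562-400)*83/400,175+(390-300)*62/300),'top',proj('top',[.53,.21,.1])))
```

```text
hinge [ 0.60369517 -0.29338439]
0.17 hinge px [373.7 185.7] [306.1 268.1] end [ 0.4931 -0.3312  0.17  ] barrel [ 0.5991 -0.2908  0.17  ]
0.185 hinge px [374.9 185.2] [306.5 263.5] end [ 0.4923 -0.3267  0.185 ] barrel [ 0.5972 -0.2867  0.185 ]
0.2 hinge px [376.2 184.6] [306.8 258.9] end [ 0.4914 -0.3222  0.2   ] barrel [ 0.5953 -0.2826  0.2   ]
(array([ 0.49054894, -0.32783148,  0.17999172]), np.float64(0.00401895019333234))
108
185 380 382;186 379 382;187 378 382;188 374 376;189 374 377;190 375 377;191 375 377;192 375 377;193 376 378;194 376 378;195 376 378;196 376 379;197 377 379;198 377 379;199 377 379;200 378 380;201 378 380;202 378 380;203 379 381;204 379 381;205 379 381;206 379 381;207 380 382;208 380 382;209 380 382;210 381 383;211 381 383;212 381 383;213 381 384;214 382 384;215 382 384;216 382 384;217 383 386;218 384 386;219 385 385;
[[121 123 125 125 126 126 125 124 123 121 120 116 114 117 143 179 199 204
  204 204 203 204 204 204 204 204 203 199 177 131 104 103 104 104]
 [127 124 124 125 126 125 125 124 123 121 118 116 118 138 173 197 204 204
  204 204 204 203 203 204 204 2
[... 1870 characters left out ...]
[203 200 196 193 185 155 111  95  95  96  96  97  98  99 101 101 101 104
  106 106 105 102 102 102 102 101 100  94  84  74  71  72  74  74]
 [186 176 163 154 143 122 102  98  98 100 102 103 104 104 104 104 105 106
  106 107 105 103 102 102 102 102 101  96  83  73  71  71  71  72]
 [136 127 119 114 110 105 102 104 104 104 104 104 104 105 106 105 106 107
  106 106 106 104 103 103 103 103 102  95  82  72  70  71  72  71]]
board [0.5769 0.206  0.148 ] [0.4885 0.2059 0.148 ] [0.5327 0.206  0.148 ] 0.0883672559231337
plain [0.5755 0.1406 0.108 ] [0.4957 0.1444 0.108 ] [0.5356 0.1425 0.108 ] 0.07984422815406153
hole two (array([0.5324898 , 0.2096954 , 0.09987051]), np.float64(0.004986417394628664))
```

Request:
{"name": "jog_arm", "arguments": {"steps": [[0,3.5,-0.5,0,0],[0,3.5,-0.5,0,0],[0,3.5,-0.5,0,0],[0,3.5,-0.5,0,0],[0,3.5,-0.5,0,0]], "squeeze": 5}}

```text
time_s: 0.72
eef_pos: [0.3699, -0.4428, 0.2331]
eef_rot: [-179.9, 0.0, 22.1]
contact_force: [0.3, -0.1, -0.1]
finger_gap: 0.474
grasp_force: 0.0
```

Request:
{"name": "jog_arm", "arguments": {"steps": [[0,3.5,-0.5,0,0],[0,3.5,-0.5,0,0],[0,3.5,-0.5,0,0],[0,3.5,-0.5,0,0],[0,3.3,-0.5,0,0.107]]}}

```text
time_s: 1.35
eef_pos: [0.5207, -0.3545, 0.233]
eef_rot: [-179.9, 0.0, 15.8]
contact_force: [-0.1, -0.1, 0.7]
finger_gap: 0.002
grasp_force: 0.0
```

Request:
{"name": "jog_arm", "arguments": {"steps": [[0,0,0,0,0]]}}

```text
time_s: 1.48
eef_pos: [0.5211, -0.3539, 0.2329]
eef_rot: [-179.9, 0.0, 16.2]
contact_force: [-0.5, -0.5, 0.3]
finger_gap: 0.007
grasp_force: 0.0
```

Request:
{"name": "jog_arm", "arguments": {"steps": [[0,0,0,1.5,0],[0,0,0,1.5,0],[0,0,0,1.5,0],[0,0,0,1.5,0],[0,0,0,0.3,0]]}}

```text
time_s: 2.1
eef_pos: [0.5191, -0.3549, 0.1686]
eef_rot: [-179.8, 0.1, 16.0]
contact_force: [0.9, 0.3, 0.4]
finger_gap: 0.004
grasp_force: 0.0
```

Run:
```python
from h import *
s=snap('side','s1');t=snap('top','t1')
a=cv2.resize(s[220:320,220:330],(440,400),interpolation=2);b=cv2.resize(t[150:240,350:430],(356,400),interpolation=2)
cv2.imwrite('pics/c1.png',np.hstack([a,b])[:,:,::-1])
```

```text
(no output)
```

View pics/c1.png

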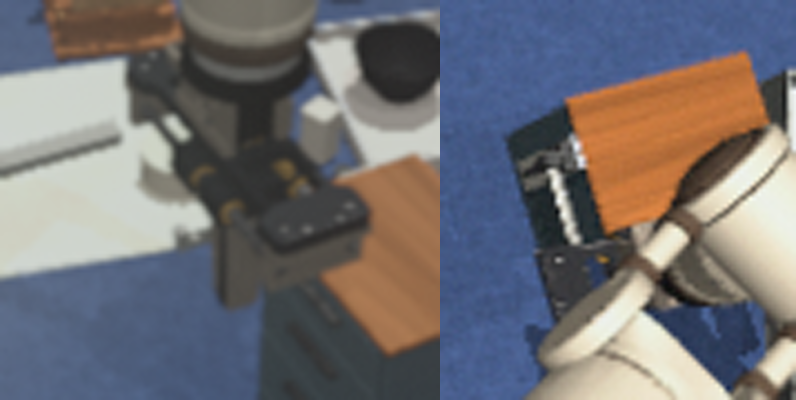

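Request:
{"name": "jog_arm", "arguments": {"steps": [[0,0,-0.4,0,0],[0,0,-0.3,0,0],[0,0,-0.3,0,0],[0,0,-0.2,0,0]]}}

```text
time_s: 2.7
eef_pos: [0.5167, -0.3437, 0.1708]
eef_rot: [180.0, -0.0, 16.0]
contact_force: [-0.6, 0.0, 0.0]
finger_gap: 0.002
grasp_force: 0.0
```

Request:
{"name": "jog_arm", "arguments": {"steps": [[0,-0.11,-0.78,0,0.078],[0,-0.11,-0.78,0,0.078],[0,-0.11,-0.78,0,0.078]]}}

```text
time_s: 3.08
eef_pos: [0.5084, -0.3221, 0.1708]
eef_rot: [179.9, 0.0, 2.4]
contact_force: [-0.9, -2.3, -1.0]
finger_gap: 0.008
grasp_force: 0.8
```

Request:
{"name": "jog_arm", "arguments": {"steps": [[0,-0.22,-1.56,0,0.157],[0,-0.22,-1.56,0,0.157],[0,-0.22,-1.56,0,0.157],[0,-0.22,-1.56,0,0.157],[0,-0.22,-1.56,0,0.157]]}}

```text
time_s: 3.7
eef_pos: [0.5183, -0.2453, 0.1707]
eef_rot: [179.9, 0.0, -42.7]
contact_force: [-1.7, -1.4, 0.9]
finger_gap: 0.003
grasp_force: 0.9
```

Request:
{"name": "jog_arm", "arguments": {"steps": [[0,-0.11,-0.78,0,0.078],[0,-0.11,-0.78,0,0.078]]}}

```text
time_s: 3.95
eef_pos: [0.5277, -0.2325, 0.1706]
eef_rot: [179.9, 0.0, -51.5]
contact_force: [-2.2, 0.5, 1.1]
finger_gap: 0.005
grasp_force: 0.9
```

Run:
```python
from h import *
s=snap('side','s2');t=snap('top','t2')
a=cv2.resize(s[205:305,220:330],(440,400),interpolation=2);b=cv2.resize(t[150:240,330:410],(356,400),interpolation=2)
cv2.imwrite('pics/c2.png',np.hstack([a,b])[:,:,::-1])
print(monitor.get_obs())
```

```text
{'time_s': 4.05, 'joints': array([-3.57377404e+01,  1.24961879e+01,  9.49158018e+01, -6.13741677e-03,
        7.26028598e+01,  1.05572993e+02]), 'qd': array([-0.73297638,  0.04740714, -0.03822054,  0.1407516 , -0.64649303,
       -3.66621748]), 'joint_torque': array([  0.4362219 , -39.62699175, -31.11947179,   0.07370148,
        -0.12302021,   0.51735576]), 'eef_pos': array([ 0.52812506, -0.23234741,  0.17061951]), 'eef_rot': array([ 1.79990372e+02,  1.27322380e-02, -5.13088983e+01]), 'contact_force': array([ 0.09748107, -0.05877205,  0.15355404]), 'torque': array([0.10186708, 0.03835357, 0.01172932]), 'grasp_force': 0.05435826589746284, 'finger_gap': 0.0048870279701050505}
```

View pics/c2.png

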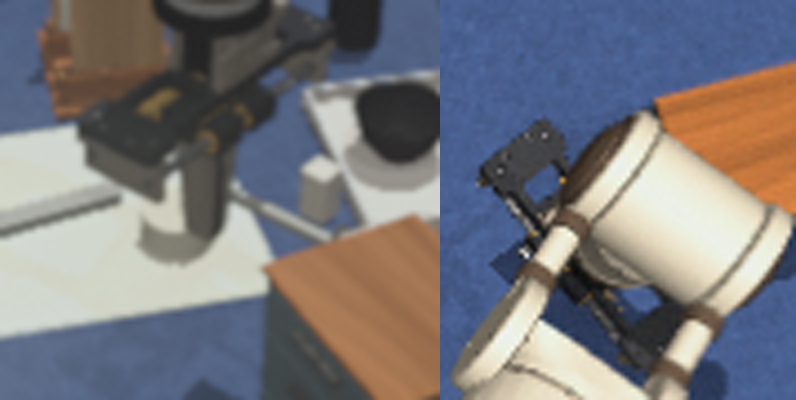

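Request:
{"name": "jog_arm", "arguments": {"steps": [[0,-0.11,-0.78,0,0.078],[0,-0.11,-0.78,0,0.078],[0,-0.11,-0.78,0,0.078],[0,-0.055,-0.39,0,0.039]]}}

```text
time_s: 4.55
eef_pos: [0.5484, -0.2146, 0.1704]
eef_rot: [179.9, 0.1, -67.0]
contact_force: [-2.0, -0.5, 0.6]
finger_gap: 0.006
grasp_force: 0.9
```

Request:
{"name": "jog_arm", "arguments": {"steps": [[0,-0.028,-0.2,0,0.02],[0,-0.028,-0.2,0,0.02]]}}

```text
time_s: 4.8
eef_pos: [0.552, -0.2128, 0.1704]
eef_rot: [180.0, 0.0, -69.3]
contact_force: [-2.3, 1.2, 0.3]
finger_gap: 0.003
grasp_force: 0.8
```

Request:
{"name": "jog_arm", "arguments": {"steps": [[0,-0.014,-0.1,0,0.01]]}}

```text
time_s: 4.92
eef_pos: [0.553, -0.2123, 0.1705]
eef_rot: [180.0, 0.0, -69.9]
contact_force: [-1.1, 0.9, -1.0]
finger_gap: 0.008
grasp_force: 0.8
```

Request:
{"name": "jog_arm", "arguments": {"steps": [[0,-0.014,-0.1,0,0.01],[0,-0.014,-0.1,0,0.01],[0,-0.014,-0.1,0,0.01]]}}

```text
time_s: 5.3
eef_pos: [0.5559, -0.2109, 0.1705]
eef_rot: [180.0, 0.0, -71.6]
contact_force: [-1.7, 0.9, -0.8]
finger_gap: 0.002
grasp_force: 0.8
```

Request:
{"name": "jog_arm", "arguments": {"steps": [[0,-0.014,-0.1,0,0.01],[0,-0.014,-0.1,0,0.01]]}}

```text
time_s: 5.55
eef_pos: [0.5577, -0.21, 0.1706]
eef_rot: [180.0, 0.0, -72.8]
contact_force: [-1.8, -0.4, -0.2]
finger_gap: 0.007
grasp_force: 0.8
```

Request:
{"name": "jog_arm", "arguments": {"steps": [[0,-0.014,-0.1,0,0.01],[0,0,0,0,0]]}}

```text
time_s: 5.8
eef_pos: [0.5587, -0.2096, 0.1706]
eef_rot: [-180.0, -0.0, -73.3]
contact_force: [-2.4, 1.6, -0.9]
finger_gap: 0.003
grasp_force: 0.7
```

Request:
{"name": "jog_arm", "arguments": {"steps": [[0,-0.014,-0.1,0,0.01],[0,-0.014,-0.1,0,0.01]]}}

```text
time_s: 6.05
eef_pos: [0.5601, -0.2088, 0.1705]
eef_rot: [179.9, 0.0, -74.5]
contact_force: [-4.5, -0.8, 0.7]
finger_gap: 0.003
grasp_force: 2.1
```

Request:
{"name": "jog_arm", "arguments": {"steps": [[0,0,-0.1,0,0],[0,0,0,0,0]]}}

```text
time_s: 6.3
eef_pos: [0.5605, -0.2087, 0.1704]
eef_rot: [179.9, 0.0, -74.4]
contact_force: [-6.3, -0.1, 1.6]
finger_gap: 0.007
grasp_force: 3.1
```

Request:
{"name": "jog_arm", "arguments": {"steps": [[0,0,-0.08,0,0],[0,0,0,0,0]]}}

```text
time_s: 6.55
eef_pos: [0.5608, -0.2086, 0.1703]
eef_rot: [179.8, 0.0, -74.4]
contact_force: [-8.3, -0.3, 1.5]
finger_gap: 0.004
grasp_force: 4.0
```

Request:
{"name": "jog_arm", "arguments": {"steps": [[0,0,0.5,0,0],[0,0,1.5,0,0],[0,0,1.5,0,0],[0,0,0,-4,0],[0,0,0,-5,0]]}}

```text
time_s: 7.18
eef_pos: [0.5269, -0.2175, 0.2605]
eef_rot: [179.9, 0.1, -74.5]
contact_force: [0.7, -1.5, -0.5]
finger_gap: 0.003
grasp_force: 0.0
```

Request:
{"name": "jog_arm", "arguments": {"steps": [[3,0,0,-5,-0.16],[3,0,0,-4,-0.16],[3,0,0,0,-0.16],[3,0,0,0,-0.16],[3,0,0,0,-0.16]]}}

```text
time_s: 7.8
eef_pos: [0.5279, -0.218, 0.3508]
eef_rot: [-180.0, -0.1, -28.3]
contact_force: [-1.0, -0.7, -0.5]
finger_gap: 0.328
grasp_force: 0.0
```

Request:
{"name": "jog_arm", "arguments": {"steps": [[3,0,0,0,-0.16],[3,0,0,0,-0.16],[3,0,0,0,-0.16],[3,0,-5,0,0],[3,0,-5,0,0]]}}

```text
time_s: 8.43
eef_pos: [0.5297, -0.1172, 0.3506]
eef_rot: [-180.0, -0.0, -1.2]
contact_force: [1.1, -0.2, 0.4]
finger_gap: 0.327
grasp_force: 0.0
```

Request:
{"name": "jog_arm", "arguments": {"steps": [[3,0,-6,0,0],[3,0,-6,0,0],[3,0,-6,0,0],[3,0,-6,0,0],[3,0,0,0,0]]}}

```text
time_s: 9.05
eef_pos: [0.5341, 0.1254, 0.3508]
eef_rot: [-179.9, -0.0, -0.8]
contact_force: [0.4, 0.2, 0.0]
finger_gap: 0.325
grasp_force: 0.0
```

Run:
```python
from h import *
s=snap('side','s3');t=snap('top','t3')
a=cv2.resize(s[205:305,235:335],(400,400),interpolation=2);b=cv2.resize(t[140:240,330:430],(400,400),interpolation=2)
cv2.imwrite('pics/c3.png',np.hstack([a,b])[:,:,::-1])
```

```text
(no output)
```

View pics/c3.png

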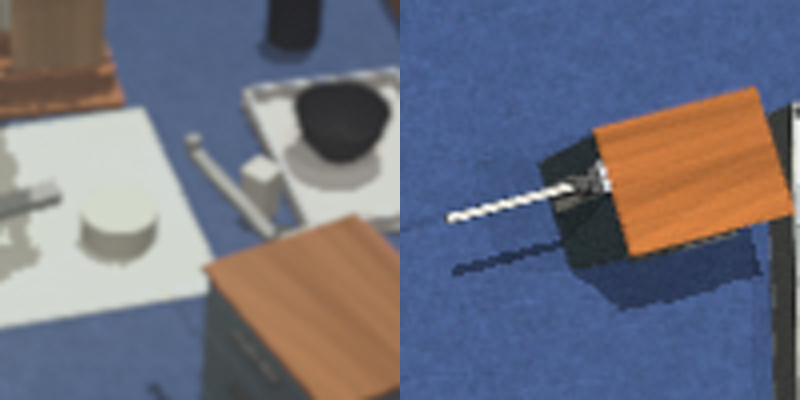

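The hook is fully out: tip at top (343,194) and side (283,239). Next I triangulate the bar axis from both silhouettes.

Run:
```python
from h import *
t=cv2.imread('pics/t3.png')[:,:,::-1].astype(float); s=cv2.imread('pics/s3.png')[:,:,::-1].astype(float)
def w(im,bg):  # redness vs blue background, soft coverage
    return np.clip((im[...,0]-bg),0,None)
# top: per column centroid of bar
T=[]
for c in range(345,368):
    col=t[184:200,c,0]; k=np.clip(col-np.median(col)-25,0,None); T.append((c,184+(k@np.arange(16))/k.sum()))
T=np.array(T);pt=np.polyfit(T[:,0],T[:,1],1);print('top',pt,np.std(T[:,1]-np.polyval(pt,T[:,0])),t[184:200,352,0].astype(int))
S=[]
for r in range(245,258):
    c0=int(round(283+(r-239)*.85)) ; row=s[r,c0-6:c0+8,0]; k=np.clip(row-np.median(np.sort(row)[:7])-20,0,None); S.append((r,c0-6+(k@np.arange(14))/k.sum()))
    if r in(245,250,257):print(r,c0-6,row.astype(int))
S=np.array(S);ps=np.polyfit(S[:,0],S[:,1],1);print('side',ps,np.std(S[:,1]-np.polyval(ps,S[:,0])))
# plane through top-cam containing bar
e,d1=ray('top',(345,np.polyval(pt,345)));_,d2=ray('top',(367,np.polyval(pt,367)));n=np.cross(d1,d2)
P=[]
for r in(245,251,257):
    f,g=ray('side',(np.polyval(ps,r),r));P.append(f+g*((e-f)@n)/(g@n))
P=np.array(P);print(P.round(4));d=P[0]-P[2];print(np.degrees(np.arctan2(d[1],d[0])))
# level-bar assumption: project side edge direction check; tip
for z in(.165,.175,.185,.195):
    a=plane('top',(343,194.25),z);b=plane('side',(283,239.25),z);print(z,a.round(4),b.round(4))
    q=[plane('top',(c,np.polyval(pt,c)),z) for c in(345,367)];dd=q[0]-q[1];q2=[plane('side',(np.polyval(ps,r),r),z) for r in(245,257)];d3=q2[0]-q2[1]
    print('  line ang',np.degrees(np.arctan2(dd[1],dd[0])),q[0].round(4),np.degrees(np.arctan2(d3[1],d3[0])))
```

```text
top [-2.66000201e-01  2.85195528e+02] 0.136537857919327 [ 68  66  69  70  66  66  74 226 220  52  61  66  63  68  70  68]
245 282 [ 89  99 124 153 165 155 127  99  87  84  84  86  86  93]
250 286 [ 85  92 115 148 170 171 154 123 101 109 122 126 131 145]
257 292 [ 89  90  99 124 154 170 169 152 131 118 115 112 105  94]
side [  0.6802909  122.21548976] 1.406334959762741
[[ 0.5786 -0.2097  0.1854]
 [ 0.5848 -0.2302  0.1799]
 [ 0.5909 -0.2504  0.1745]]
106.79713941762408
0.165 [ 0.5721 -0.1873  0.165 ] [ 0.5764 -0.155   0.165 ]
  line ang 106.0795185544296 [ 0.5752 -0.1943  0.165 ] 98.67411980552909
0.175 [ 0.571  -0.1852  0.175 ] [ 0.5729 -0.1681  0.175 ]
  line ang 106.07951855442955 [ 0.5741 -0.1922  0.175 ] 98.67411980552926
0.185 [ 0.5699 -0.1832  0.185 ] [ 0.5693 -0.1811  0.185 ]
  line ang 106.07951855442955 [ 0.573  -0.1901  0.185 ] 98.67411980552912
0.195 [ 0.5689 -0.1811  0.195 ] [ 0.5658 -0.1942  0.195 ]
  line ang 106.0795185544296 [ 0.5718 -0.188   0.195 ] 98.6741198055291
```

Run:
```python
from h import *
pt=[-.266,285.1955]
e,d1=ray('top',(345,np.polyval(pt,345)));_,d2=ray('top',(367,np.polyval(pt,367)));n=np.cross(d1,d2)
for u in((286.0,245),(290.6,250),(297.3,257)):
    f,g=ray('side',u);print(u,(f+g*((e-f)@n)/(g@n)).round(4))
c=np.array([.6125,-.3842]);th=np.radians(-75);ux=np.array([np.cos(th),np.sin(th)]);uy=np.array([-ux[1],ux[0]]);H=c-.09*ux+.015*uy
for k in(.108,.12):
  for z in(.17,.18,.19):print(k,z,proj('top',[*(H-k*ux),z]).round(1),proj('side',[*(H-k*ux),z]).round(1))
```

```text
(286.0, 245) [ 0.5748 -0.1947  0.1747]
(290.6, 250) [ 0.5816 -0.2183  0.1746]
(297.3, 257) [ 0.5912 -0.2516  0.1754]
0.108 0.17 [343.8 193.1] [285.8 245.1]
0.108 0.18 [344.4 192.8] [285.9 242.2]
0.108 0.19 [345.  192.5] [286.1 239.2]
0.12 0.17 [340.5 193.9] [283.7 242.7]
0.12 0.18 [341.1 193.6] [283.8 239.8]
0.12 0.19 [341.6 193.3] [283.9 236.8]
```

Request:
{"name": "jog_arm", "arguments": {"steps": [[4,0,-4.1,0,0],[4,0,-4.1,0,0.012],[4,0,0,5,0],[4,0,0,5,0],[4,0,0,3,0]]}}

```text
time_s: 9.78
eef_pos: [0.5357, 0.2019, 0.2176]
eef_rot: [179.9, 0.2, -1.9]
contact_force: [-0.1, -0.5, -0.4]
finger_gap: 0.436
grasp_force: 0.0
```

Request:
{"name": "jog_arm", "arguments": {"steps": [[4,0,0,2,0],[4,0,0,2,0],[4,0,0,2,0],[4,0,0,2.3,0],[4,0,0,0,0]]}}

```text
time_s: 10.4
eef_pos: [0.5355, 0.2021, 0.1357]
eef_rot: [179.9, 0.2, -1.9]
contact_force: [0.0, 0.0, 0.3]
finger_gap: 0.433
grasp_force: 0.0
```

Run:
```python
from h import *
s=snap('side','s4');t=snap('top','t4')
a=cv2.resize(s[150:250,195:295],(400,400),interpolation=2);b=cv2.resize(t[160:260,190:290],(400,400),interpolation=2)
cv2.imwrite('pics/c4.png',np.hstack([a,b])[:,:,::-1])
```

```text
(no output)
```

View pics/c4.png

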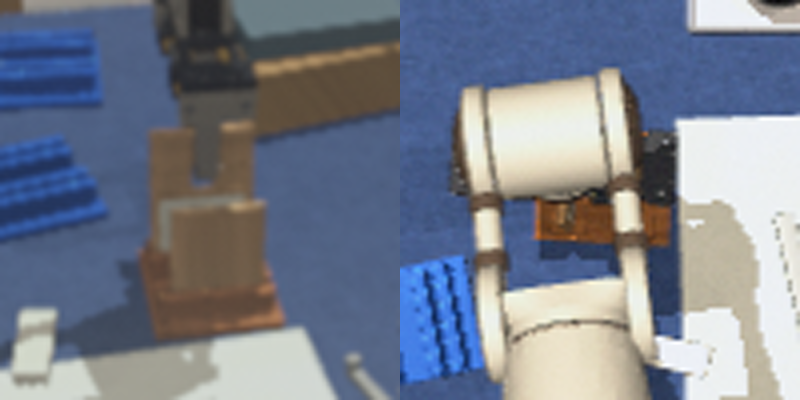

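The front finger sits over the board, just above the hole (crop (205,185)).

Request:
{"name": "jog_arm", "arguments": {"steps": [[4,0,-0.4,-0.2,0],[0,0,0,0,0],[0,0,0,0,0],[0,0,0,0,0],[0,0,0,0,0]], "squeeze": 14}}

```text
time_s: 11.12
eef_pos: [0.5366, 0.2085, 0.1396]
eef_rot: [-180.0, 0.0, -1.8]
contact_force: [-0.7, 0.8, 0.9]
finger_gap: 0.073
grasp_force: 14.0
```

Request:
{"name": "jog_arm", "arguments": {"steps": [[0,0,0,0,0],[0,0,0,-0.5,0],[0,0,0,-1,0],[0,0,0,-1,0],[0,0,0,-1,0]]}}

```text
time_s: 11.75
eef_pos: [0.5369, 0.2083, 0.1756]
eef_rot: [-180.0, -0.0, -1.8]
contact_force: [0.4, -0.1, -1.9]
finger_gap: 0.075
grasp_force: 14.0
```

Request:
{"name": "jog_arm", "arguments": {"steps": [[0,0,0,-3,0],[0,0,0,-3.5,0],[0,0,0,-3.5,0],[0,0,0,0,-0.153],[0,0,0,0,-0.153]]}}

```text
time_s: 12.38
eef_pos: [0.537, 0.2083, 0.276]
eef_rot: [180.0, -0.1, 16.0]
contact_force: [0.6, 0.3, -2.4]
finger_gap: 0.074
grasp_force: 14.0
```

Request:
{"name": "jog_arm", "arguments": {"steps": [[0,-0.7,3,0,0],[0,-0.8,3.8,0,0],[0,-0.8,3.8,0,0],[0,-0.8,3.8,0,0],[0,-0.8,3.8,0,0]]}}

```text
time_s: 13.0
eef_pos: [0.5485, 0.0212, 0.2753]
eef_rot: [180.0, -0.0, 15.7]
contact_force: [1.1, -0.5, -2.2]
finger_gap: 0.077
grasp_force: 14.0
```

Request:
{"name": "jog_arm", "arguments": {"steps": [[0,-0.8,3.8,0,0],[0,-0.8,3.8,0,0],[0,-0.8,3.8,0,0],[0,-0.8,2.6,0,0],[0,0,0,0,0]]}}

```text
time_s: 13.62
eef_pos: [0.5556, -0.1226, 0.275]
eef_rot: [180.0, -0.0, 15.6]
contact_force: [0.9, 0.6, -2.9]
finger_gap: 0.076
grasp_force: 14.0
```

Request:
{"name": "jog_arm", "arguments": {"steps": [[0,0,0,2,0],[0,0,0,2,0],[0,0,0,1,0],[0,0,0,0.9,0],[0,0,0,0,0]]}}

```text
time_s: 14.25
eef_pos: [0.5556, -0.1205, 0.2153]
eef_rot: [-180.0, 0.0, 15.8]
contact_force: [0.3, 1.0, -1.5]
finger_gap: 0.075
grasp_force: 14.0
```

Run:
```python
from h import *
s=snap('side','s5');t=snap('top','t5')
a=cv2.resize(s[190:290,225:325],(600,600),interpolation=2)
cv2.imwrite('pics/c5.png',a[:,:,::-1]);o=monitor.get_obs();print(o['eef_pos'],o['eef_rot'],o['contact_force'])
```

```text
[ 0.55607787 -0.12093346  0.21628242] [ 1.79964124e+02 -4.83620040e-02  1.57549748e+01] [-0.08712542 -0.03594443 -2.08821759]
```

View pics/c5.png

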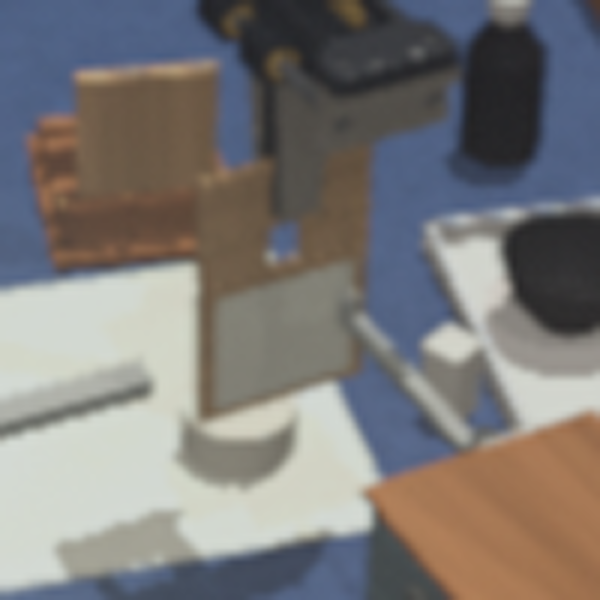

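The hole is at crop (284,243), i.e. side pixel (272.3,230.5). The hook tip lies beyond it at crop (352,303).

Run:
```python
from h import *
p=np.array([.5561,-.1209,.2163]);y=np.radians(15.75)
X=np.array([np.cos(y),np.sin(y),0]);N=np.array([np.sin(y),-np.cos(y),0])
for nm,u,off in[('hole mid',(284,243),0),('holeL',(266,243),.0035),('holeR',(300,240),.0035),('holetop',(284,223),.0035),('holebot',(282,262),.0035),('BL',(212,415),.0035),('BR',(360,372),.0035),('TL',(208,183),.0035),('TR',(370,143),.0035)]:
    e,d=ray('side',(225+u[0]/6-.42,190+u[1]/6-.42));q0=p+off*N
    q=e+d*((q0-e)@N)/(d@N);r=q-p;print(nm,q.round(4),'along x',(r@X).round(4),'z',r[2].round(4))
H=np.array([.6033,-.2934]);
for k in(.165,.12,.075):
    q=H+k*np.array([-np.sin(np.radians(15.8)),np.cos(np.radians(15.8))]);print(k,q)
# TCP relative to bar line
b=p[:2]-H;print('lateral of TCP (along X)',b@X[:2],'out',-b@N[:2])
```

```text
hole mid [ 0.5518 -0.1221  0.1765] along x -0.0044 z -0.0398
holeL [ 0.5417 -0.1286  0.1824] along x -0.016 z -0.0339
holeR [ 0.5591 -0.1237  0.1784] along x 0.0022 z -0.0379
holetop [ 0.5506 -0.1261  0.1909] along x -0.0067 z -0.0254
holebot [ 0.5502 -0.1262  0.1686] along x -0.0072 z -0.0477
BL [ 0.5155 -0.136   0.0898] along x -0.0432 z -0.1265
BR [ 0.594  -0.1138  0.0874] along x 0.0384 z -0.1289
TL [ 0.512  -0.137   0.2256] along x -0.0468 z 0.0093
TR [ 0.5936 -0.114   0.2224] along x 0.038 z 0.0061
0.165 [ 0.55837376 -0.13463403]
0.12 [ 0.57062637 -0.17793384]
0.075 [ 0.58287898 -0.22123365]
lateral of TCP (along X) 0.0013955904411132411 out 0.17883551752188562
```

Request:
{"name": "jog_arm", "arguments": {"steps": [[0,0.35,0,-0.25,0],[0,0,2,0,0],[0,0,2,0,0],[0,0,0.8,0,0],[0,0,0,0,0]]}}

```text
time_s: 14.98
eef_pos: [0.5721, -0.1671, 0.2178]
eef_rot: [-180.0, 0.0, 15.7]
contact_force: [-0.4, 0.9, -3.4]
finger_gap: 0.076
grasp_force: 14.0
```

Run:
```python
from h import *
s=snap('side','s6')
a=cv2.resize(s[200:275,240:315],(600,600),interpolation=2)
cv2.imwrite('pics/c6.png',a[:,:,::-1]);o=monitor.get_obs();print(o['eef_pos'],o['eef_rot'],o['contact_force'])
```

```text
[ 0.57199493 -0.16647368  0.21788479] [-1.79962847e+02  1.60181167e-02  1.57001890e+01] [ 0.30265278  0.10770147 -3.09352382]
```

View pics/c6.png

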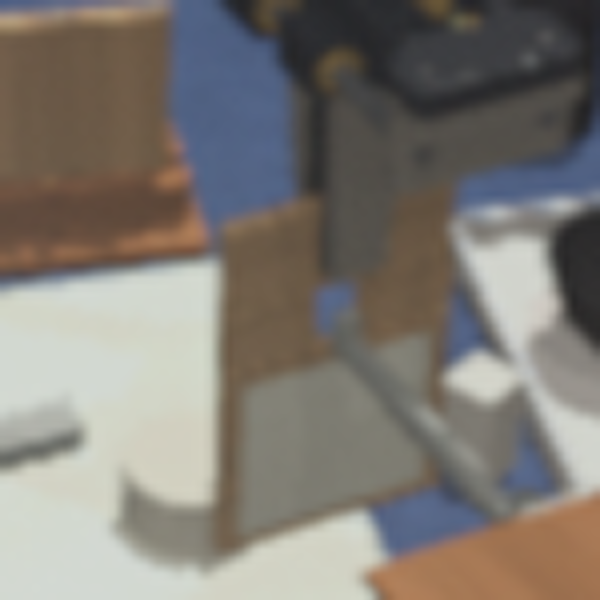

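The hole (338,318 in crop) lines up with the hook tip (345,332) once I allow for the approach shift. Threading gently.

Request:
{"name": "jog_arm", "arguments": {"steps": [[0,0,0.4,0,0],[0,0,0.4,0,0],[0,0,0,0,0]]}}

```text
time_s: 15.4
eef_pos: [0.5743, -0.174, 0.2182]
eef_rot: [180.0, -0.0, 15.7]
contact_force: [-0.2, -0.5, -2.0]
finger_gap: 0.074
grasp_force: 14.0
```

Request:
{"name": "jog_arm", "arguments": {"steps": [[0,0,0.4,0,0],[0,0,0,0,0]]}}

```text
time_s: 15.65
eef_pos: [0.5754, -0.178, 0.2181]
eef_rot: [180.0, -0.0, 15.7]
contact_force: [0.3, 0.1, -2.1]
finger_gap: 0.075
grasp_force: 14.0
```

Request:
{"name": "jog_arm", "arguments": {"steps": [[0,0,0.4,0,0],[0,0,0,0,0]]}}

```text
time_s: 15.9
eef_pos: [0.5765, -0.1819, 0.2181]
eef_rot: [180.0, -0.0, 15.7]
contact_force: [-0.4, 0.0, -2.5]
finger_gap: 0.076
grasp_force: 14.0
```

Request:
{"name": "jog_arm", "arguments": {"steps": [[0,0,0.4,0,0],[0,0,0.4,0,0],[0,0,0,0,0]]}}

```text
time_s: 16.27
eef_pos: [0.5787, -0.1897, 0.2181]
eef_rot: [180.0, -0.0, 15.7]
contact_force: [-0.2, 0.3, -2.4]
finger_gap: 0.076
grasp_force: 14.0
```

Request:
{"name": "jog_arm", "arguments": {"steps": [[0,0,0.6,0,0],[0,0,0.6,0,0],[0,0,0.6,0,0],[0,0,0,0,0]]}}

```text
time_s: 16.77
eef_pos: [0.5836, -0.2072, 0.218]
eef_rot: [180.0, 0.0, 15.7]
contact_force: [1.1, -0.3, -3.2]
finger_gap: 0.076
grasp_force: 14.0
```

Request:
{"name": "jog_arm", "arguments": {"steps": [[0,0,0.6,0,0],[0,0,0.6,0,0],[0,0,0,0,0]]}}

```text
time_s: 17.15
eef_pos: [0.5868, -0.2187, 0.2181]
eef_rot: [180.0, -0.0, 15.7]
contact_force: [0.1, -0.7, -2.5]
finger_gap: 0.075
grasp_force: 14.0
```

Run:
```python
from h import *
s=snap('side','s7')
a=cv2.resize(s[215:290,250:325],(600,600),interpolation=2)
cv2.imwrite('pics/c7.png',a[:,:,::-1]);o=monitor.get_obs();print(o['eef_pos'],o['eef_rot'],o['contact_force'])
```

```text
[ 0.58677559 -0.21834751  0.21804779] [-1.79989964e+02  1.56428249e-03  1.57268325e+01] [ 0.01527113  0.4444349  -2.02096972]
```

View pics/c7.png

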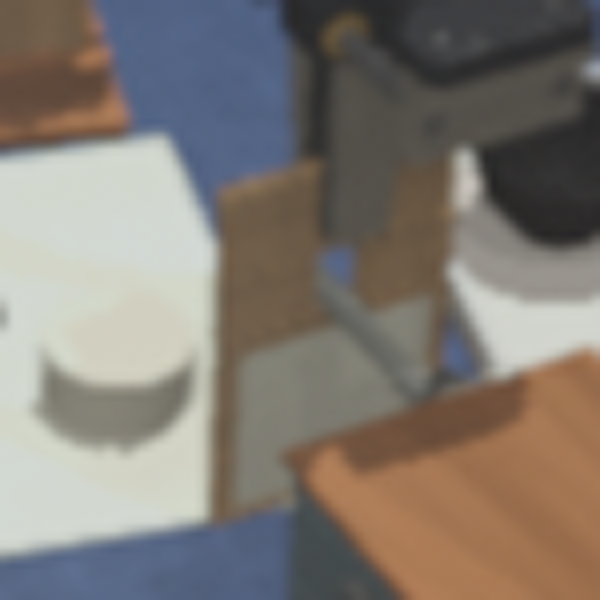

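The bar passes through the hole, near its left edge (crop (325,285)). I'll centre the board on it, then lower it by feel.

Request:
{"name": "jog_arm", "arguments": {"steps": [[0,-0.25,0,0,0],[0,0,0,0.3,0],[0,0,0,0.2,0],[0,0,0,0,0]]}}

```text
time_s: 17.7
eef_pos: [0.5842, -0.2187, 0.2127]
eef_rot: [-180.0, 0.0, 15.7]
contact_force: [0.3, 0.3, -1.7]
finger_gap: 0.075
grasp_force: 14.0
```

Request:
{"name": "jog_arm", "arguments": {"steps": [[0,0,0,0.1,0],[0,0,0,0.1,0],[0,0,0,0,0]]}}

```text
time_s: 18.08
eef_pos: [0.5843, -0.2188, 0.211]
eef_rot: [-180.0, 0.0, 15.7]
contact_force: [-0.2, -0.6, -2.7]
finger_gap: 0.072
grasp_force: 14.0
```

Request:
{"name": "jog_arm", "arguments": {"steps": [[0,0,0,0.1,0],[0,0,0,0.1,0],[0,0,0,0,0]]}}

```text
time_s: 18.45
eef_pos: [0.5843, -0.2188, 0.2089]
eef_rot: [-180.0, 0.0, 15.7]
contact_force: [0.4, -1.1, -1.6]
finger_gap: 0.073
grasp_force: 14.0
```

Request:
{"name": "jog_arm", "arguments": {"steps": [[0,0,0,0.1,0],[0,0,0,0,0]]}}

```text
time_s: 18.7
eef_pos: [0.5843, -0.2188, 0.208]
eef_rot: [-180.0, 0.0, 15.7]
contact_force: [-0.8, 0.0, -3.1]
finger_gap: 0.074
grasp_force: 14.0
```

Request:
{"name": "jog_arm", "arguments": {"steps": [[0,0,0,0.1,0],[0,0,0,0,0]]}}

```text
time_s: 18.95
eef_pos: [0.5843, -0.2188, 0.207]
eef_rot: [-180.0, 0.0, 15.7]
contact_force: [0.5, 0.1, -2.6]
finger_gap: 0.072
grasp_force: 14.0
```

Request:
{"name": "jog_arm", "arguments": {"steps": [[0,0,0,0.1,0],[0,0,0,0,0]]}}

```text
time_s: 19.2
eef_pos: [0.5843, -0.2188, 0.206]
eef_rot: [-180.0, 0.0, 15.7]
contact_force: [-0.6, 0.2, -2.6]
finger_gap: 0.075
grasp_force: 14.0
```

Request:
{"name": "jog_arm", "arguments": {"steps": [[0,0,0,0.1,0],[0,0,0,0,0]]}}

```text
time_s: 19.45
eef_pos: [0.5845, -0.2188, 0.2056]
eef_rot: [180.0, -0.0, 15.7]
contact_force: [-0.5, 0.5, 1.1]
finger_gap: 0.073
grasp_force: 14.0
```

Request:
{"name": "jog_arm", "arguments": {"steps": [[0,0,0,0.1,0],[0,0,0,0,0]]}}

```text
time_s: 19.7
eef_pos: [0.5846, -0.2188, 0.205]
eef_rot: [180.0, -0.0, 15.8]
contact_force: [-1.6, 1.8, 4.5]
finger_gap: 0.076
grasp_force: 14.0
```

Request:
{"name": "jog_arm", "arguments": {"steps": [[0,0,0,0.1,0],[0,0,0,0,0]]}}

```text
time_s: 19.95
eef_pos: [0.5847, -0.2188, 0.2045]
eef_rot: [180.0, -0.1, 15.8]
contact_force: [-2.6, 2.8, 7.8]
finger_gap: 0.074
grasp_force: 14.0
```

Request:
{"name": "jog_arm", "arguments": {"steps": [[0,0,0,-0.2,0],[0,0,0,0,0],[0,0,0,0,0]], "squeeze": 5}}

```text
time_s: 20.32
eef_pos: [0.5846, -0.2189, 0.2051]
eef_rot: [180.0, -0.0, 15.7]
contact_force: [-0.1, 1.1, 2.8]
finger_gap: 0.076
grasp_force: 5.0
```

Request:
{"name": "jog_arm", "arguments": {"steps": [[0,0,0,-0.07,0],[0,0,0,0,0],[1.2,0,0,0,0],[2.2,0,0,0,0],[2.2,0,0,0,0]], "squeeze": 3}}

```text
time_s: 20.95
eef_pos: [0.5843, -0.2189, 0.2057]
eef_rot: [-180.0, 0.0, 15.7]
contact_force: [0.7, 0.5, 0.3]
finger_gap: 0.235
grasp_force: 0.0
```

Run:
```python
from h import *
s=snap('side','s8');t=snap('top','t8')
a=cv2.resize(s[215:290,250:325],(600,600),interpolation=2)
cv2.imwrite('pics/c8.png',a[:,:,::-1]);o=monitor.get_obs();print(o['eef_pos'],o['eef_rot'],o['contact_force'])
```

```text
[ 0.58431419 -0.21888183  0.2057938 ] [1.79997163e+02 4.03544353e-03 1.57426195e+01] [-0.02858867 -0.3651003   0.1268417 ]
```

View pics/c8.png

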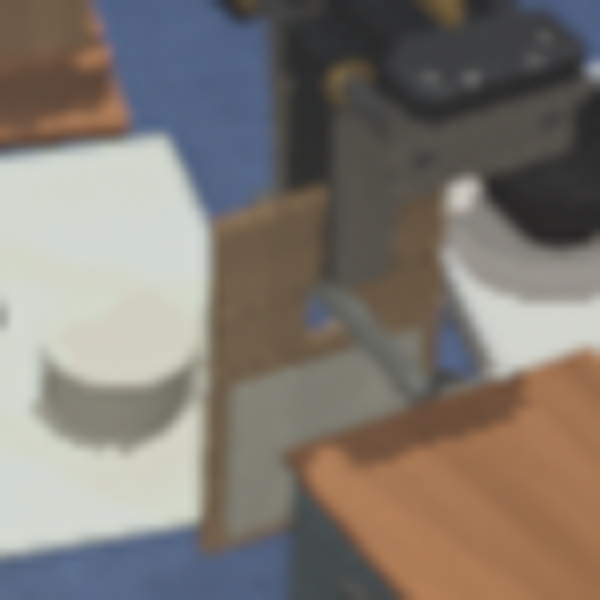

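The board hangs on the bar and is released. I'll retreat straight up.

Request:
{"name": "jog_arm", "arguments": {"steps": [[2.2,0,0,-0.8,0],[2.2,0,0,-1.5,0],[2.2,0,0,-2.5,0],[2.2,0,0,-4,0],[2.2,0,0,-4,0]]}}

```text
time_s: 21.68
eef_pos: [0.5844, -0.2188, 0.3364]
eef_rot: [179.9, -0.1, 15.7]
contact_force: [-0.2, -0.8, 0.2]
finger_gap: 0.244
grasp_force: 0.0
```

Request:
{"name": "jog_arm", "arguments": {"steps": [[2.2,0,0,0,0],[2.2,-4,0,0,0],[2.2,-4,0,0,0],[2.2,0,0,0,0],[2.2,0,0,0,0]]}}

```text
time_s: 22.3
eef_pos: [0.5077, -0.2403, 0.3336]
eef_rot: [-180.0, -0.0, 15.7]
contact_force: [0.8, -0.6, -0.6]
finger_gap: 0.241
grasp_force: 0.0
```

Run:
```python
from h import *
s=snap('side','s9');t=snap('top','t9')
a=cv2.resize(s[205:305,235:335],(400,400),interpolation=2);b=cv2.resize(t[140:240,330:430],(400,400),interpolation=2)
cv2.imwrite('pics/c9.png',np.hstack([a,b])[:,:,::-1])
```

```text
(no output)
```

View pics/c9.png

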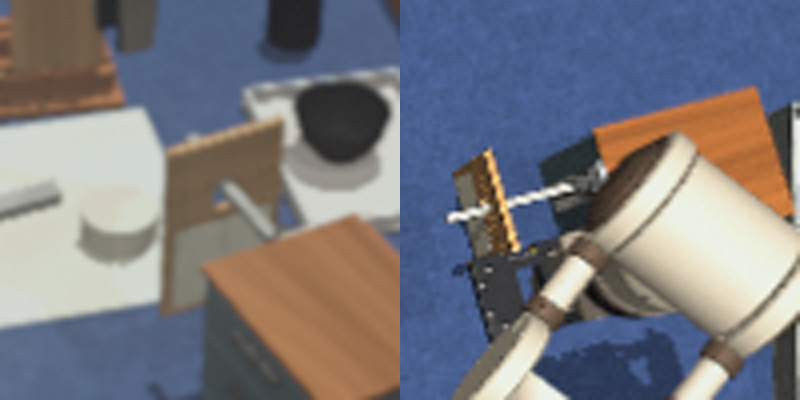

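The board hangs upright on the hook, the hook is still fully out, and the arm is clear. Handing in.

```bash
python3 -c "
from h import *
print(robot.finish_job())"
```

```text
the job is handed in; nothing more can be done
None
```

The hook is swung out to its stop, and the holed board hangs on it by its hole, behind the upturned end and released; the job was handed in at about 22 s, but no pass or fail result was returned.

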